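# Unlatch and hold open the pressure arm of a module test fixture

## Robot

A 6-joint arm with a two-finger parallel gripper is mounted at the origin on a cart in front of the work surface, level with it; the furniture and walls round the work are solid. World frame = base frame: x ahead of the robot, y to its left, z up, the work surface at z = 0. Lengths are in m, angles in rad, forces in N, time in s.
With the tool pointing down it reaches from about 0.375 to 0.9 m from the base axis. Payload 3.1 kg.
Tool frame: the origin (TCP) lies midway between the tips of the shut fingers; the grasp point (between the pads) lies 19 mm behind it (manip.tcp_to_grasp is the distance from the TCP to the grasp point, in m); z points along the fingers, y is the line along which they close (so a half turn about z gives the same grasp; the last joint's range is limited). The gripper opens to 85 mm and grips with 20 to 120 N. Pads are 22 mm wide; open, the fingers measure 114 mm over their backs; the gripper's body (76 mm by 85 mm) begins 54 mm behind the grasp point. The pads swing forward as they close: fully open they stand 13 mm farther back than shut.
Start: joints at [-1.526, 0.527, 1.433, -0, 1.181, -0.178], TCP at [0.139, -0.609, 0.206] pointing down, gripper open.
Joint ranges: [-3.08, 3.08], [-0.75, 2.2], [0.22, 2.44], [-1.43, 4.57], [0, 2.65], [-2.85, 2.85]. Speed limits (rad/s): [2.79, 2.79, 3.14, 3.14, 3.14, 3.14].

## Interface

Orientations are given as a unit quaternion [x, y, z, w].
In Python, from station import manip gives the robot as it stands. The module is installed in compiled form; this text tells all that it offers.
- The arm moves only by the shell command python3 -m crank 'ROWS' [OPENING] [FORCE]. ROWS is JSON, a list of rows, each a list of 2 entries, a list of its own where there are three numbers: the shift along the tool's x, y, z in cm, then the turn about the tool's z in degrees. In form: [[[x, y, z], spin], ...]. A call has 1 to 10 rows; each row is the pose to reach, as a shift and turn from the pose commanded when the call began, along the tool's axes at that moment; what a row does not reach only later rows make up. A row lasts 1/10 s, in which the tool goes at most 50 mm and 8.59 degrees, less where a joint would pass 70% of its speed; a pose out of reach is approached as far as the arm can. A call with a gripper value outside its range is refused whole. OPENING is the finger opening in cm, from 0 to 8.54, set as the call begins (- or left out, the last holds). The fingers move at their own pace and stop on an object; FORCE is the grip in N (left out, the last holds). Time passes only in rows, so rows that repeat a pose let the fingers close. It gives the time, the measured TCP pose, the force and the opening at its end, in the units of the state.
- manip.sense(): the state, without advancing time (a new reading comes with each control period).
- manip.snapshot(name): name is "side" or "top" or "wrist"; returns the picture (400x640x3 uint8, red, green, blue); there is no depth.
- manip.camera_params(name): a dict with "fx", "fy", "cx", "cy" (pixels), "k1" (the pictures are not rectified: a ray, as slopes to the right and down, at radius r is drawn at 1 + k1 r^2 times it, then the intrinsics apply), "pose" (4x4, takes a point from camera to world coordinates). Camera axes: x right, y up, looking along -z (the intrinsics and any distortion apply to the point x, -y, -z); pixel columns grow to the right and rows downward; lengths in m; the calibration is good to about 2 mm. A picture is of the moment at which its call begins: read the wrist's pose just before it. camera_params takes no time and is no camera call; for the wrist camera it gives the pose at the moment of the call.
- manip.sign_off(): hands the job in, once; it reports no verdict.
The state is a dict: "t": time; "q": joint angles; "qd": joint speeds; "tau": joint torques, N m; "tcp_pos": TCP position; "tool_rot": TCP orientation; "force": force on the tool from outside, world axes, zero at the start; "ft_torque": the same for the moment, N m; "finger_gap": opening from 0.0 (shut) to 1.0 (fully open).
Only numpy, scipy, OpenCV 4.12 (cv2) and the standard library are available. Lean on these libraries where they do the work, as an engineer would, in place of code of your own. Each camera call takes 0.05 s, during which the arm holds its last target. There are 200 camera calls.

## Task

I need to change the filter module in the test fixture. Somebody left the pot of flux standing on the pressure arm: lift it off and stand it upright on the worktop. Then pull the red latch tab sideways against its spring so the arm comes free of its ball stud, raise the arm by the tab to about 35 degrees, and finish there still gripping the tab and holding the arm up and still; do not let go or lower it. Leave the module in its nest and the other things where they lie.

Things in the scene. Friction and masses are not known exactly. Their poses are not given: they have to be found in the camera images.
- test_fixture: test fixture, screwed down, dark base 220 mm (own x) by 100 mm (own y), top 14 mm up. Origin: centre of its underside, on the worktop. Own x runs from latch end (near the robot) to hinge end, y to the left. A level aluminium pressure arm covers the nest in its middle: 60 mm wide, own x -119 to +68 mm, flat top 62 mm up. A spring cup at own x -85 mm reaches out to own y -84 mm, 41 to 55 mm up.
- ball_stud (a point): centre of the 20 mm steel ball on the base, 46 mm up, under the arm's nose at own x -85 mm of the fixture. A fork on the latch slide grips under it: the arm cannot rise (1 mm of play) until the latch is drawn.
- pressure_arm (a joint): angle of the pressure arm about its hinge, rad: 0 = down level on the ball, positive = latch end raised, stop at 1.2. It has no stay: let go, it falls shut. Lifting it at the tab takes about 3 N.
- hinge_axis (a point): point on the pressure arm's hinge axis, at own x +85 mm of the fixture on its centre line, 57 mm up; the axis runs along the fixture's own y. The tab's middle plane is 170 mm from the axis, so the grip point moves on an arc of about 173 mm.
- latch (a joint): travel of the latch slide, m: 0 = home under the ball; positive = drawn to the fixture's own -y (to the right seen from the robot), stop at 0.018. From 0.0135 on the fork is clear of the ball. A spring returns it: 4 N at the start, 9 N at the stop. The slide rides on the arm: the tab both draws the latch and lifts the arm.
- tab_grip (a point): grip point of the red upright pull tab on the latch slide: 12 mm thick along the fixture's own y, 32 mm along own x. 88 mm above the worktop with the arm down, 16 mm below the tab's top, 22 mm above the steel slide plate below it. Take it from above, fingers closing along the fixture's own y. Turns and moves with the arm.
- flux_pot: round closed pot, white with a yellow lid, 46 mm across, 22 mm high; origin: centre of its underside, z up. It stands on the flat top of the pressure arm, behind the tab.
- filter_module: filter module, white can on a green board, 30 x 42 x 17 mm, in the nest under the pressure arm, its underside 24 mm above the worktop; origin: centre of its underside. Stays in place.
- side_cutters: red-handled side cutters, 123 x 48 x 13 mm, lying to the right of the fixture; origin: centre of the underside. Leave alone.
- screwdriver: small yellow screwdriver, 124 x 14 x 13 mm, lying to the right of the fixture; origin: centre of the underside. Leave alone.
- spare_module: second filter module, 30 x 42 x 17 mm, lying to the left of the fixture's hinge end; origin: centre of the underside. Leave alone. The worktop left of the fixture's latch end is free: own x -80 to 0 mm, own y +55 to +180 mm.
There are look-alikes about, which are no part of the job. Of the things like the flux_pot, leave any that is brown or orange; of the rest the smaller one is meant.

How it is judged:
On the way, in this order (a step that is already met when the one before it is completed fails the run):
1. the flux pot stands upright on the worktop, let go and at rest (height (world z) of flux_pot below 0.006 m and angle between flux_pot's own z axis and vertical below 0.15 rad and linear speed of flux_pot below 0.03 m/s and contact force between the fingers and flux_pot below 0.05 N), for 0.2 s.
2. the latch is drawn sideways with the arm still down (value of joint latch above 0.0125 m and value of joint pressure_arm below 0.06 rad), for 0.05 s.
3. the arm is up, held by the fingers (value of joint pressure_arm above 0.45 rad and contact force between the fingers and test_fixture above 1.5 N), for 0.2 s.
At the end, for the whole second after the job is handed in: The pressure arm is held still by the gripper at its red tab, between 26 and 48 degrees (0.45 to 0.85 rad) above level; the flux pot stands upright on the worktop, clear of the fixture; the filter module is in its nest (within 6 mm) (all of step 3 and value of joint pressure_arm below 0.85 rad and velocity of joint pressure_arm between -0.06 and 0.06 rad/s and distance between the grasp point and tab_grip below 0.04 m and contact force between flux_pot and test_fixture below 0.05 N and height (world z) of flux_pot below 0.006 m and angle between flux_pot's own z axis and vertical below 0.15 rad and linear speed of flux_pot below 0.03 m/s and distance of filter_module from where it was at the start of the episode below 0.006 m); the arm keeps its last pose, push and grip.
It fails at once if the flux pot is tipped over (angle between flux_pot's own z axis and vertical above 0.7 rad).
It fails at once if the filter module is pulled out of its nest (distance of filter_module from where it was at the start of the episode above 0.008 m).
It fails at once if the side cutters are disturbed (distance of side_cutters from where it was at the start of the episode above 0.03 m).
It fails at once if the screwdriver is disturbed (distance of screwdriver from where it was at the start of the episode above 0.03 m).
It fails at once if the spare module is disturbed (distance of spare_module from where it was at the start of the episode above 0.03 m).
It also fails if it takes over 58 s, if anything falls off the work surface, if the arm or the gripper's body presses on something with over 40 N, if the wrist force passes 120 N, or if a joint passes its speed limit or range.

## Working session

There is one attempt and no reset: what is moved stays moved. The work goes in short steps, Python scripts to look and compute and a shell command to move; the robot and the scene stay as the last step left them, time stands still between calls to the robot, and variables do not carry over. Pictures are saved under pics/ and viewed, on a budget of 10 in all, crops included, one or two more only if the job needs it, and the job is handed in when it is done.

```bash
mkdir -p pics; cat > h.py <<'E'
import numpy as np,cv2
from station import manip
def save(n,f,crop=None,s=1):
    im=manip.snapshot(n)
    if crop: a,b,c,d=crop; im=im[b:d,a:c]
    if s!=1: im=cv2.resize(im,None,fx=s,fy=s,interpolation=cv2.INTER_CUBIC)
    cv2.imwrite('pics/'+f,im[:,:,::-1])
def K(p): return np.array([[p['fx'],0,p['cx']],[0,p['fy'],p['cy']],[0,0,1.]])
def ray(n,u,v,P=None):
    p=P or manip.camera_params(n); T=np.array(p['pose'])
    q=cv2.undistortPoints(np.array([[[u,v]]],float),K(p),dst(p))[0,0]
    return T[:3,3],T[:3,:3]@np.array([q[0],-q[1],-1])
def dst(p): return np.array([p['k1'],0,0,0,0.])
def atz(n,u,v,z,P=None):
    o,d=ray(n,u,v,P); return o+d*(z-o[2])/d[2]
def proj(n,X,P=None):
    p=P or manip.camera_params(n); T=np.array(p['pose'])
    c=(np.array(X)-T[:3,3])@T[:3,:3]; x,y=c[0]/-c[2],-c[1]/-c[2]; k=1+p['k1']*(x*x+y*y)
    return p['fx']*x*k+p['cx'],p['fy']*y*k+p['cy']
E
python3 - <<'E'
from h import *
print(manip.sense(),manip.tcp_to_grasp)
for n in('top','side'): print(n,manip.camera_params(n))
save('top','top1.png');save('side','side1.png')
E
```

```text
{'t': 0.0, 'q': array([-1.52549215e+00,  5.28448103e-01,  1.43393227e+00,  1.80178739e-05,
        1.18143546e+00, -1.78506418e-01]), 'qd': array([-0.00122398,  0.00249785,  0.00143475,  0.0016344 , -0.00103091,
        0.00028996]), 'tau': array([-2.67959251e-03, -4.42357743e+01, -1.78023612e+01, -5.23277304e-04,
        8.36906140e-03, -9.43153054e-06]), 'tcp_pos': array([ 0.13871022, -0.60859643,  0.20503528]), 'tool_rot': array([ 9.93744903e-01,  1.11668405e-01,  8.22907151e-05, -1.10857016e-03]), 'force': array([ 0.8532573 , -0.73706091, -0.35907472]), 'ft_torque': array([0.0238488 , 0.01728952, 0.00962679]), 'finger_gap': 1.0006409766022462} 0.0187
top {'fx': 512.8669359446894, 'fy': 512.8669359446894, 'cx': 312.7093158872137, 'cy': 196.42176071957408, 'k1': -0.02165954323824336, 'pose': array([[ 0.00737978,  0.98447411, -0.17537463,  0.37057312],
       [-0.99989239,  0.00504123, -0.01377636,  0.18656345],
       [-0.01267837,  0.17545742,  0.98440538,  1.03544018],
       [ 0.        ,  0.        ,  0.        ,  1.        ]])}
side {'fx': 450.39269976547894, 'fy': 450.39269976547894, 'cx': 316.63694043418064, 'cy': 197.4647223170826, 'k1': -0.022848529143440172, 'pose': array([[-0.99822267,  0.00228993, -0.05955047,  0.46043962],
       [-0.05648615, -0.35486166,  0.93321086,  0.97528658],
       [-0.01899519,  0.93491602,  0.3543603 ,  0.37332025],
       [ 0.        ,  0.        ,  0.        ,  1.        ]])}
```

View pics/top1.png

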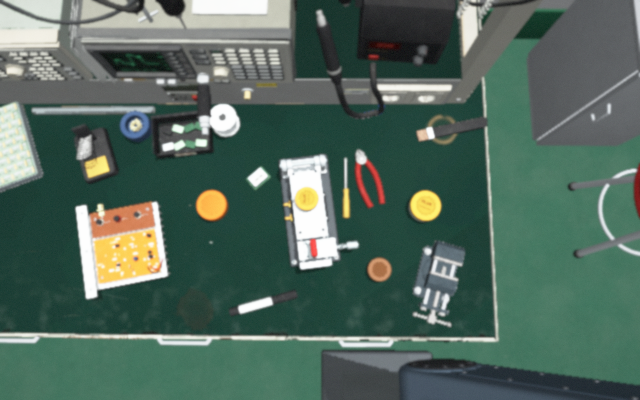

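View pics/side1.png

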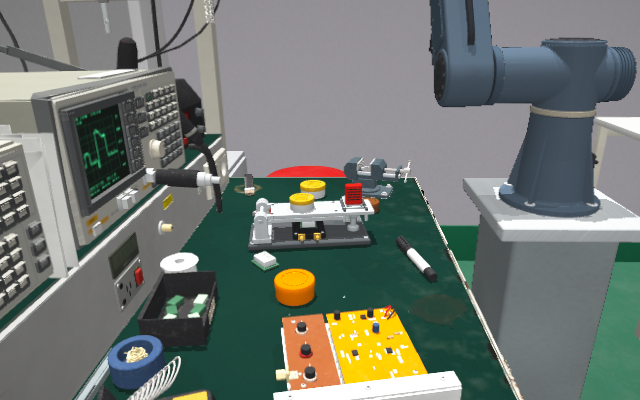

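The top view shows the fixture at about (310,212), the pot on the arm at (306,198) and the red tab at (313,247). A larger pot stands on the right at (425,206). Next I'll enlarge the crop.

```bash
python3 - <<'E'
from h import *
save('top','top2.png',(260,145,400,280),5)
E
```

```text
(no output)
```

View pics/top2.png

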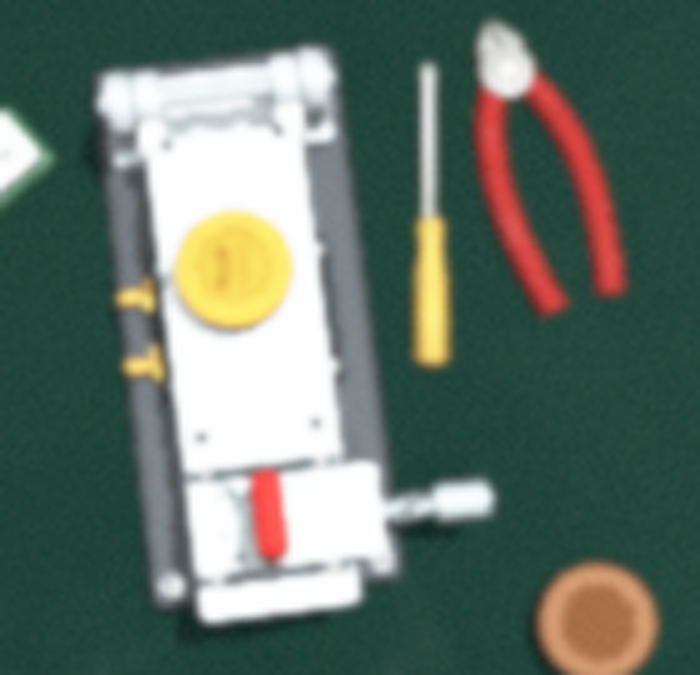

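```bash
python3 - <<'E'
from h import *
P=manip.camera_params('top')
g=lambda a,b,z: atz('top',260+a/5-.4,145+b/5-.4,z,P)
A=lambda d: np.degrees(np.arctan2(d[1],d[0]))
pot=g(234,269,.084);tab=g(268,515,.104)
print('pot',pot,'tab',tab)
t0,t1=g(264,470,.104),g(273,560,.104);print('tabdir',A(t0-t1),np.linalg.norm(t0-t1))
l,r,fr,fl=g(155,605,.014),g(400,578,.014),g(338,48,.014),g(98,75,.014)
print(l,r,fl,fr);print('base',(l+r+fl+fr)/4,A(fr-r),A(fl-l),A(l-r)-90,np.linalg.norm(fr-r),np.linalg.norm(l-r))
# arm edges z=.062
a,b=g(147,140,.062),g(187,470,.062);print(A(a-b));a,b=g(303,130,.062),g(342,460,.062);print(A(a-b))
s=manip.sense();print(P['pose'][2],manip.camera_params('wrist')['pose'])
# candidate geometry
for u in[(234,269)]:pass
E
```

```text
pot [0.53622934 0.21173522 0.084     ] tab [0.44226859 0.19801329 0.104     ]
tabdir 6.130977187419777 0.03274966171526706
[0.41336307 0.24355877 0.014     ] [0.42463052 0.14669795 0.014     ] [0.62892471 0.27017618 0.014     ] [0.64073827 0.17175801 0.014     ]
base [0.52691414 0.20804773 0.014     ] 6.614529357109209 7.0392143068481206 6.635174277496731 0.21755589372220968 0.0975139613522451
7.630994802217424
6.853307568615004
[-0.01267837  0.17545742  0.98440538  1.03544018] [[ 0.22193845  0.92553057  0.30681669  0.2182247 ]
 [-0.97505653  0.21158173  0.06706668 -0.59013734]
 [-0.00284455 -0.31404829  0.94940275  0.3734491 ]
 [ 0.          0.          0.          1.        ]]
```

```bash
cat >> h.py <<'E'
from scipy.spatial.transform import Rotation as R
def delta(*targets,yaw=None):
    s=manip.sense();M=R.from_quat(s['tool_rot']).as_matrix()
    y=np.degrees(np.arctan2(M[1,0],M[0,0]))
    print('t',s['t'],'tcp',s['tcp_pos'].round(4),'yaw',y,'tilt z',M[:,2].round(3),'F',s['force'].round(1),'gap',s['finger_gap'])
    for X in targets: print((M.T@(np.array(X)-s['tcp_pos'])*100).round(2))
    if yaw is not None: print('spin',y-yaw)
E
python3 -c "
from h import *
delta((.45,-.25,.24),(.536,.212,.2),yaw=6.8)"
```

```text
t 0.15 tcp [ 0.1387 -0.6088  0.2053] yaw 12.823121242721864 tilt z [-0.     0.002 -1.   ] F [-0.2 -0.2 -0.1] gap 0.9994007882161059
[ 38.32 -28.08  -3.42]
[ 56.96 -71.22   0.66]
spin 6.0231212427218646
```

```bash
python3 -m crank '[[[4,-3,-3.4],0],[[8,-6,-3.4],0],[[12,-9,-3.4],0],[[16,-12,-3.4],1],[[20,-15,-3.4],2],[[24,-18,-3.4],3],[[28,-21,-3.4],4],[[32,-24,-3.4],5],[[36,-26.5,-3.4],6],[[38.3,-28,-3.4],6]]' 8.54 30; python3 -c "
from h import *
delta((.536,.212,.2),yaw=6.8)"
```

```text
t: 1.15
tcp_pos: [0.4515, -0.2485, 0.2399]
tool_rot: [0.998, 0.06, 0.0, -0.0]
force: [0.5, -0.6, 0.2]
finger_gap: 1.0
t 1.15 tcp [ 0.4515 -0.2485  0.2399] yaw 6.920732083191843 tilt z [ 0.     0.001 -1.   ] F [ 0.5 -0.6  0.2] gap 0.9999390279881922
[ 13.94 -44.7    4.03]
spin 0.12073208319184303
```

```bash
python3 -m crank '[[[1.4,-4.6,1],0],[[2.8,-9.2,1.5],0],[[4.2,-13.8,2],0],[[5.6,-18.4,2.5],0],[[7,-23,3],0],[[8.4,-27.6,3.5],0],[[9.8,-32.2,4],0],[[11.2,-36.8,4],0],[[12.6,-41,4],0],[[13.9,-44.7,4],0]]'; python3 -m crank '[[[0,0,0],0],[[0,0,0],0]]'; python3 -c "
from h import *
P=manip.camera_params('wrist')
save('wrist','w1.png')
np.save('w1.npy',P,allow_pickle=True)
delta((.536,.212,.062),yaw=6.8)
print(proj('wrist',(.536,.212,.084),P),proj('wrist',(.4425,.198,.104),P))"
```

```text
t: 2.15
tcp_pos: [0.5347, 0.2114, 0.1997]
tool_rot: [0.998, 0.06, -0.0, -0.0]
force: [1.1, -0.1, 0.2]
finger_gap: 1.0
t: 2.35
tcp_pos: [0.5344, 0.2096, 0.1995]
tool_rot: [0.998, 0.061, -0.001, 0.0]
force: [-0.3, -0.6, -0.3]
finger_gap: 0.995
t 2.4 tcp [0.5343 0.2086 0.1995] yaw 6.859367934290178 tilt z [-0.001 -0.001 -1.   ] F [ 0.2 -0.6  0.3] gap 1.0021521539231564
[ 0.23 -0.33 13.75]
spin 0.0593679342901785
(np.float64(319.18430299131205), np.float64(184.98179043389916)) (np.float64(322.2070667885218), np.float64(297.14821849690173))
```

View pics/w1.png

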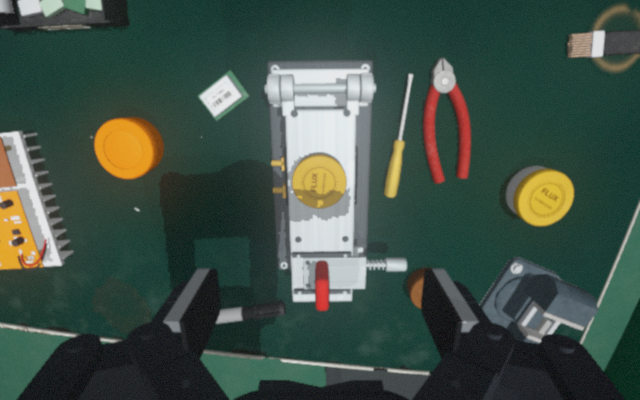

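The lid is at (319,180) and I predicted (319,185), so both cameras agree to about 4 mm. The tab is at about (322,290). I'll descend on the pot, with the fingers closing across the arm.

```bash
python3 -m crank '[[[0.2,-0.2,2],0],[[0.3,-0.2,5],0],[[0.3,-0.2,8],0],[[0.3,-0.2,10],0],[[0.3,-0.2,11],0],[[0.3,-0.2,11],0],[[0.3,-0.2,11],0]]'; python3 -c "
from h import *
delta((.538,.212,.062),yaw=6.8)
save('side','s2.png',(210,150,410,270),4)"
```

```text
t: 3.1
tcp_pos: [0.5384, 0.2106, 0.0907]
tool_rot: [0.998, 0.059, 0.001, -0.0]
force: [-0.2, -0.4, -0.1]
finger_gap: 1.002
t 3.1 tcp [0.5384 0.2106 0.0907] yaw 6.757065986273485 tilt z [ 0.001  0.    -1.   ] F [-0.2 -0.4 -0.1] gap 1.0021120496412896
[-0.02 -0.14  2.87]
spin -0.04293401372651484
```

View pics/s2.png

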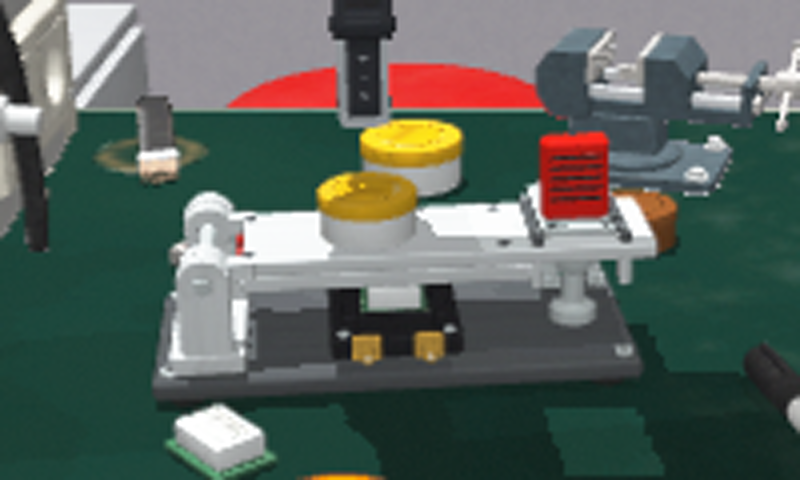

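The finger is in line with the pot along the fixture and above the arm top. I'll go down 2.8 cm and close.

```bash
python3 -m crank '[[[0,-0.1,1],0],[[0,-0.1,2],0],[[0,-0.1,2.8],0],[[0,-0.1,2.8],0]]'; python3 -m crank '[[[0,0,0],0],[[0,0,0],0],[[0,0,0],0],[[0,0,0],0],[[0,0,0],0],[[0,0,0],0],[[0,0,0],0],[[0,0,0],0]]' 3.5 25;python3 -m crank '[[[0,0,-1],0],[[0,0,-2],0],[[0,0,-3],0],[[0,0,-4],0],[[0,0,-4],0]]'; python3 -c "
from h import *
delta((.4725,.3274,.1),(.4725,.3274,.002),yaw=6.8)
save('side','s3.png',(210,150,410,270),3)"
```

```text
t: 3.55
tcp_pos: [0.5363, 0.2122, 0.0605]
tool_rot: [0.998, 0.06, -0.002, 0.0]
force: [-0.7, 0.3, 0.6]
finger_gap: 1.004
t: 4.35
tcp_pos: [0.5376, 0.2123, 0.062]
tool_rot: [0.998, 0.06, 0.0, -0.0]
force: [0.2, -0.2, 0.3]
finger_gap: 0.407
t: 4.85
tcp_pos: [0.539, 0.2126, 0.1042]
tool_rot: [0.998, 0.06, 0.002, -0.0]
force: [0.3, -0.3, -0.8]
finger_gap: 0.41
t 4.85 tcp [0.539  0.2126 0.1042] yaw 6.828379962652545 tilt z [ 0.004  0.001 -1.   ] F [ 0.3 -0.3 -0.8] gap 0.40993481311407787
[ -5.24 -12.18   0.4 ]
[ -5.28 -12.18  10.2 ]
spin 0.028379962652545387
```

View pics/s3.png

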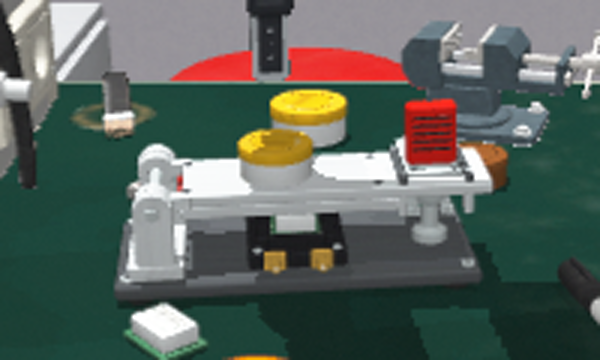

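The gap is 35 mm, which is what I commanded, so the grip missed: the pot is still on the arm. I'll triangulate the pot and the finger tip.

```bash
python3 - <<'E'
from h import *
def tri(a,b):
    (o1,d1),(o2,d2)=a,b
    d1/=np.linalg.norm(d1);d2/=np.linalg.norm(d2)
    t=np.linalg.lstsq(np.c_[d1,-d2],o2-o1,rcond=None)[0]
    p,q=o1+t[0]*d1,o2+t[1]*d2;return (p+q)/2,np.linalg.norm(p-q)
print('pot lid s2',tri(ray('top',306.4,198.4),ray('side',210+366/4-.4,150+187/4-.4)))
print('lid s3',atz('side',210+275/3,150+145/3,.084))
P=np.load('w1.npy',allow_pickle=True).item()
print('pot lid w',tri(ray('top',306.4,198.4),ray('wrist',319,178,P)))
print('tip in side expected',[proj('side',(.539,.23,z)) for z in(.104,.108,.12)], 'seen',210+270/3,150+79/3)
print(proj('side',(.5363,.255,.0907)),'seen s2',210+365/4,150+125/4)
save('wrist','w2.png'); np.save('w2.npy',manip.camera_params('wrist'),allow_pickle=True)
E
```

```text
pot lid s2 (array([0.53672189, 0.21172709, 0.08536485]), np.float64(0.0014395892787470175))
lid s3 [0.53589706 0.21795512 0.084     ]
pot lid w (array([0.53849845, 0.21229678, 0.07081786]), np.float64(0.000428784496583516))
tip in side expected [(np.float64(298.9720128778359), np.float64(190.18416703348515)), (np.float64(298.8974755659452), np.float64(188.05054686626164)), (np.float64(298.6723746885486), np.float64(181.60395598083386))] seen 300.0 176.33333333333334
(np.float64(299.4352333269551), np.float64(202.36383355315382)) seen s2 301.25 181.25
```

View pics/w2.png

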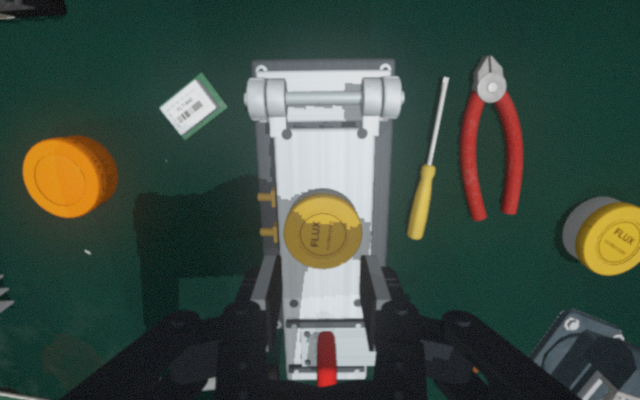

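```bash
python3 - <<'E'
from h import *
P=np.load('w2.npy',allow_pickle=True).item()
print({k:P[k] for k in('fx','cx','cy','k1')},np.round(P['pose'],3))
T=np.array(P['pose'])
dep=lambda X:-((np.array(X)-T[:3,3])@T[:3,:3])[2]
print('lid depth seen',P['fx']*.046/77,'pred',dep((.537,.212,.084)))
c,s=np.cos(.1187),np.sin(.1187)
F=lambda x,y,z:np.array([.527+c*x-s*y,.208+s*x+c*y,z])
for X in[(.11,.05,.014),(.11,-.05,.014),(-.085,0,.104),(.01,.003,.084)]: print(proj('wrist',F(*X),P),dep(F(*X)))
print('tcp',proj('wrist',(.539,.2126,.104),P),dep((.539,.2126,.104)),'tip depth if 35mm=82px',P['fx']*.035/82)
o=F(0,0,0)
for h in(0,.01,.02,.026):
  p=np.array([.539,.2126,.104+h]);a=np.array([-s,c,0])*.0177
  print(h,proj('wrist',p+a,P),proj('wrist',p-a,P))
E
```

```text
{'fx': 356.08276210900755, 'cx': 320.4065914506863, 'cy': 201.4730811504887, 'k1': -0.06046573114734704} [[ 0.119  0.943  0.311  0.619]
 [-0.993  0.113  0.036  0.223]
 [-0.001 -0.313  0.95   0.271]
 [ 0.     0.     0.     1.   ]]
lid depth seen 0.2127247669742123 pred 0.20325782200355
(np.float64(253.0823125083165), np.float64(58.48026722086021)) 0.2385626880331168
(np.float64(400.48252464235225), np.float64(58.66393974316131)) 0.23845758959190064
(np.float64(327.1785597254793), np.float64(391.603572331038)) 0.21416570251207265
(np.float64(322.52452806220293), np.float64(236.38729376229932)) 0.2033844608079897
tcp (np.float64(322.42137461678925), np.float64(247.74583953159745)) 0.18362129952546336 tip depth if 35mm=82px 0.1519865448026252
0 (np.float64(288.1515700984754), np.float64(247.6917842564484)) (np.float64(356.69122142112235), np.float64(247.74784691888553))
0.01 (np.float64(286.38405151170616), np.float64(256.5843904975912)) (np.float64(358.6256650528749), np.float64(256.6437498671447))
0.02 (np.float64(284.4180803254238), np.float64(266.486367617125)) (np.float64(360.77716177513327), np.float64(266.5492754959955))
0.026 (np.float64(283.12913649095066), np.float64(272.98467820044897)) (np.float64(362.1876565909601), np.float64(273.0498313177655))
```

Both cameras put the finger tips about 25 mm above the stated TCP at this opening, so the fingers closed just over the lid. I'll open, go 22 mm lower than before and close again.

```bash
python3 -m crank '[[[0,0,0],0],[[0,0,0],0],[[0,0,0],0],[[0,0,0],0],[[0,0,1],0],[[0,0,2.5],0],[[0,0,4],0],[[0,0,5],0],[[0,0,6.2],0],[[0,0,6.2],0]]' 8.54 25;python3 -m crank '[[[0,0,0],0],[[0,0,0],0],[[0,0,0],0],[[0,0,0],0],[[0,0,0],0],[[0,0,0],0]]' 3.5; python3 -c "
from h import *
delta()"
```

```text
t: 5.95
tcp_pos: [0.5363, 0.212, 0.0381]
tool_rot: [0.998, 0.059, -0.002, 0.0]
force: [0.4, 0.4, 0.1]
finger_gap: 0.996
t: 6.55
tcp_pos: [0.5382, 0.2124, 0.0409]
tool_rot: [0.998, 0.06, 0.001, -0.0]
force: [-2.0, 0.1, 5.8]
finger_gap: 0.514
t 6.55 tcp [0.5382 0.2124 0.0409] yaw 6.8243315907916475 tilt z [ 0.002  0.    -1.   ] F [-2.   0.1  5.8] gap 0.5140610617873148
```

```bash
python3 -m crank '[[[0,0,0],0],[[0,0,0],0]]' 3.5 40; python3 -m crank '[[[0,0,-1],0],[[0,0,-2.5],0],[[0,0,-4],0],[[0,0,-5],0],[[0,0,-6],0],[[0,0,-6],0],[[0,0,-6],0]]'; python3 -c "
from h import *
delta((.4725,.3274,.1),(.4725,.3274,.0),yaw=6.8)
save('wrist','w3.png')"
```

```text
t: 6.75
tcp_pos: [0.5382, 0.2124, 0.041]
tool_rot: [0.998, 0.059, 0.001, -0.0]
force: [-0.4, -0.1, 5.7]
finger_gap: 0.51
t: 7.45
tcp_pos: [0.5374, 0.2123, 0.1]
tool_rot: [0.998, 0.059, -0.0, 0.0]
force: [-0.6, 0.1, -1.3]
finger_gap: 0.506
t 7.45 tcp [0.5374 0.2123 0.1   ] yaw 6.822058431743667 tilt z [-0. -0. -1.] F [-0.6  0.1 -1.3] gap 0.5057707135233237
[ -5.08 -12.2   -0.  ]
[ -5.08 -12.2   10.  ]
spin 0.02205843174366695
```

View pics/w3.png

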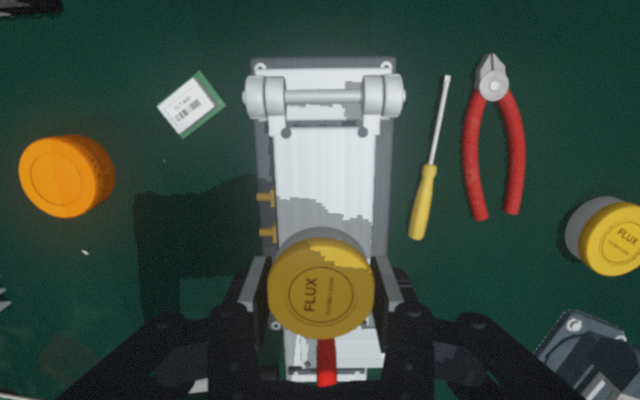

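The pot is held upright between the pads, with the lid at (320,288). The 5.7 N while gripping means the tips just touched the arm top, so the pot's underside is now about 121 mm up. I'll carry it left and lower it.

```bash
python3 -m crank '[[[-0.8,-2,0],0],[[-1.9,-4.5,0],0],[[-3,-7,0],0],[[-4,-9.5,0],0],[[-4.8,-11.5,0],0],[[-5.1,-12.2,0],0],[[-5.1,-12.2,2],0],[[-5.1,-12.2,4.5],0],[[-5.1,-12.2,6.5],0],[[-5.1,-12.2,8],0]]';  python3 -m crank '[[[0,0,1],0],[[0,0,2],0],[[0,0,2.8],0],[[0,0,3.3],0],[[0,0,3.6],0],[[0,0,3.6],0]]'; python3 -c "
from h import *
delta(yaw=6.8)"
```

```text
t: 8.5
tcp_pos: [0.472, 0.3264, 0.0182]
tool_rot: [0.998, 0.059, -0.001, 0.001]
force: [-0.2, -0.4, 0.3]
finger_gap: 0.508
t: 9.1
tcp_pos: [0.4724, 0.3274, -0.0161]
tool_rot: [0.998, 0.06, -0.0, 0.0]
force: [0.7, -0.9, -1.1]
finger_gap: 0.507
t 9.1 tcp [ 0.4724  0.3274 -0.0161] yaw 6.824922937448822 tilt z [-0. -0. -1.] F [ 0.7 -0.9 -1.1] gap 0.507069050153924
spin 0.02492293744882179
```

```bash
python3 -m crank '[[[0,0,0.2],0],[[0,0,0.3],0],[[0,0,0.3],0]]';  python3 -m crank '[[[0,0,0.1],0],[[0,0,0.15],0],[[0,0,0.15],0]]'
```

```text
t: 9.4
tcp_pos: [0.4725, 0.3275, -0.0188]
tool_rot: [0.998, 0.06, 0.0, -0.0]
force: [-0.3, 0.3, -0.5]
finger_gap: 0.503
t: 9.7
tcp_pos: [0.4724, 0.3274, -0.0205]
tool_rot: [0.998, 0.059, -0.0, -0.0]
force: [-0.4, 0.1, -0.3]
finger_gap: 0.506
```

```bash
python3 -m crank '[[[0,0,0.1],0],[[0,0,0.1],0]]';  python3 -c "
from h import *
delta();save('side','s4.png',(200,150,440,310),3)"
```

```text
t: 9.9
tcp_pos: [0.4725, 0.3274, -0.0209]
tool_rot: [0.998, 0.06, 0.0, -0.0]
force: [-1.6, -0.1, 4.9]
finger_gap: 0.512
t 9.9 tcp [ 0.4725  0.3274 -0.0209] yaw 6.823851346089272 tilt z [ 0.  0. -1.] F [-1.6 -0.1  4.9] gap 0.51229353628704
```

View pics/s4.png

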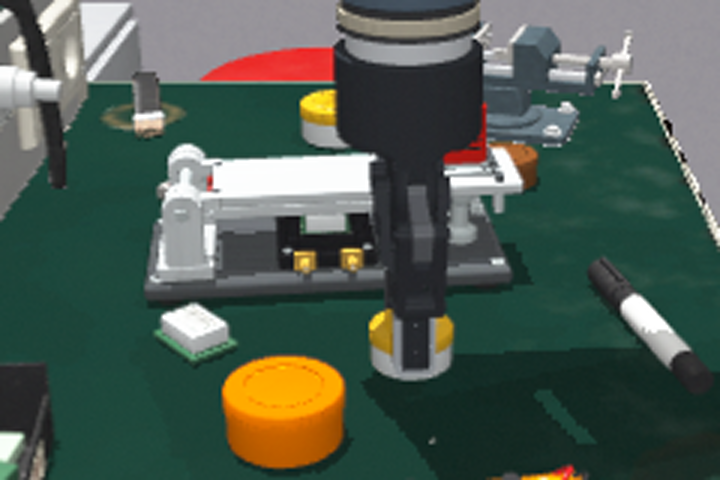

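The pot is on the worktop, with +4.9 N of support. I'll release it and retreat.

```bash
python3 -m crank '[[[0,0,-0.1],0],[[0,0,-0.1],0],[[0,0,-0.1],0],[[0,0,-0.1],0],[[0,0,-0.1],0]]' 8.5 40;python3 -m crank '[[[0,0,-2],0],[[0,0,-5],0],[[0,0,-9],0],[[0,0,-13],0],[[0,0,-15],0],[[0,0,-16],0]]'; python3 -c "
from h import *
delta((.4425,.198,.13),(.4425,.198,.054),yaw=6.8)
print(proj('top',(.4724,.3274,.022)),proj('side',(.4724,.3274,.022)))"
```

```text
t: 10.45
tcp_pos: [0.4724, 0.3273, -0.0207]
tool_rot: [0.998, 0.059, -0.0, 0.0]
force: [-0.3, 0.0, 0.2]
finger_gap: 0.994
t: 11.05
tcp_pos: [0.4736, 0.328, 0.142]
tool_rot: [0.998, 0.06, 0.002, -0.001]
force: [-0.2, -0.7, -0.8]
finger_gap: 0.995
t 11.05 tcp [0.4736 0.328  0.142 ] yaw 6.830690464900194 tilt z [ 0.004  0.002 -1.   ] F [-0.2 -0.7 -0.8] gap 0.9953110840351912
[-4.64 12.54  1.16]
[-4.67 12.55  8.76]
spin 0.03069046490019378
(np.float64(248.6094670722752), np.float64(235.14719124934837)) (np.float64(335.96323341153067), np.float64(258.23467675569447))
```

```bash
python3 -m crank '[[[-1,2.8,0],0],[[-2,5.6,0],0],[[-3,8.4,0.3],0],[[-4,11,0.6],0],[[-4.6,12.5,1],0],[[-4.6,12.5,1],0],[[-4.6,12.5,1],0]]' 5; python3 -c "
from h import *
delta((.4425,.198,.054),yaw=6.8)
a=manip.snapshot('wrist');b=manip.snapshot('top');np.save('w4.npy',manip.camera_params('wrist'),allow_pickle=True)
b=cv2.resize(b[150:280,220:350],None,fx=3.08,fy=3.08,interpolation=cv2.INTER_CUBIC)[:400,:400]
a=a[:,120:520]
cv2.imwrite('pics/c4.png',np.hstack([a,b])[:,:,::-1])"
```

```text
t: 11.75
tcp_pos: [0.4416, 0.1979, 0.129]
tool_rot: [0.998, 0.059, -0.0, -0.0]
force: [1.4, 0.6, 0.6]
finger_gap: 0.585
t 11.75 tcp [0.4416 0.1979 0.129 ] yaw 6.766256022789808 tilt z [-0.001  0.    -1.   ] F [1.4 0.6 0.6] gap 0.5853390992926321
[0.1 0.  7.5]
spin -0.03374397721019218
```

View pics/c4.png

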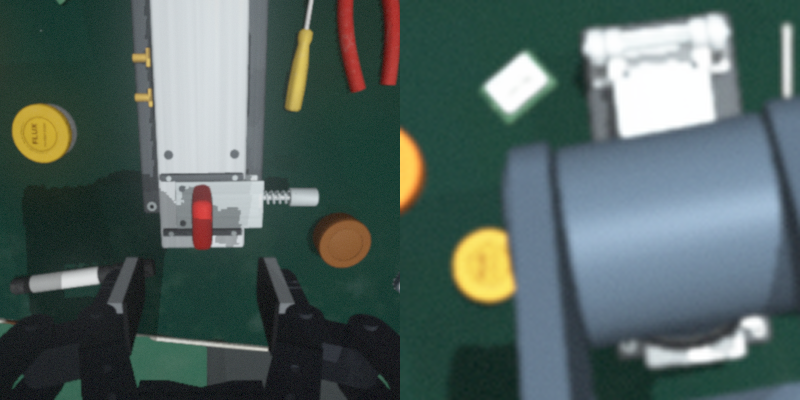

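The pot stands upright at left, and the tab lies midway between the fingers. I'll descend and close on the tab.

```bash
python3 -m crank '[[[0.1,0,2],0],[[0.1,0,4],0],[[0.1,0,5.5],0],[[0.1,0,6.8],0],[[0.1,0,7.5],0],[[0.1,0,7.5],0]]' 5; python3 -m crank '[[[0,0,0],0],[[0,0,0],0],[[0,0,0],0],[[0,0,0],0],[[0,0,0],0],[[0,0,0],0]]' 0.4 60; python3 -c "
from h import *
delta(yaw=6.8)
P=manip.camera_params('wrist');print(proj('wrist',(.4425,.198,.104),P))
a=manip.snapshot('wrist')[:,120:520];b=cv2.resize(manip.snapshot('side')[150:250,300:400],None,fx=4,fy=4)
cv2.imwrite('pics/c5.png',np.hstack([a,b])[:,:,::-1])"
```

```text
t: 12.45
tcp_pos: [0.4423, 0.1985, 0.0537]
tool_rot: [0.998, 0.06, -0.001, 0.0]
force: [0.3, 0.2, -0.6]
finger_gap: 0.587
t: 13.05
tcp_pos: [0.4433, 0.1974, 0.0553]
tool_rot: [0.998, 0.06, 0.001, 0.0]
force: [0.1, -4.9, 7.2]
finger_gap: 0.13
t 13.05 tcp [0.4433 0.1974 0.0553] yaw 6.876028189221248 tilt z [ 0.002 -0.001 -1.   ] F [ 0.1 -4.9  7.2] gap 0.12956384323732284
spin 0.07602818922124843
(np.float64(321.5975565373594), np.float64(304.46811536061983))
```

View pics/c5.png

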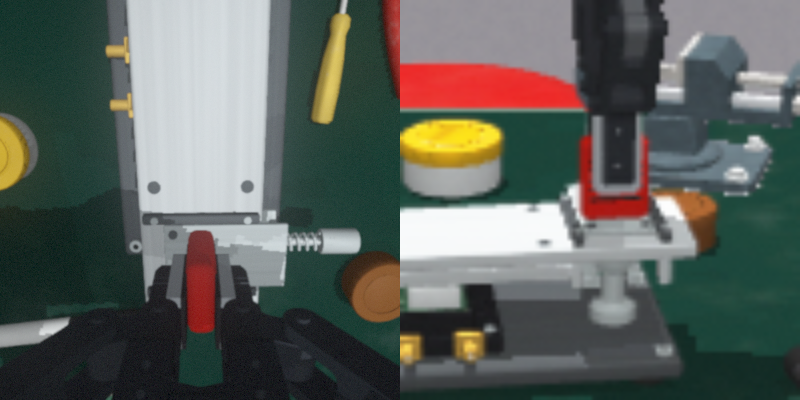

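The tab is gripped with an 11 mm gap, and the pads are centred on it and clear of the plate. I'll draw the latch sideways.

```bash
python3 -m crank '[[[0,0.3,0],0],[[0,0.6,0],0],[[0,0.9,0],0],[[0,1.2,0],0],[[0,1.5,0],0],[[0,1.65,0],0],[[0,1.65,0],0],[[0,1.65,0],0]]' 0.4 80; python3 -c "
from h import *
delta(yaw=6.8)"
```

```text
t: 13.95
tcp_pos: [0.4451, 0.1836, 0.0554]
tool_rot: [0.998, 0.059, 0.001, -0.002]
force: [-1.9, 7.8, 7.4]
finger_gap: 0.125
t 13.95 tcp [0.4451 0.1836 0.0554] yaw 6.744160090766741 tilt z [ 0.002  0.003 -1.   ] F [-1.9  7.8  7.4] gap 0.12474645118894959
spin -0.0558399092332591
```

```bash
python3 -m crank '[[[0,0.1,0],0],[[0,0.2,0],0],[[0,0.2,0],0],[[0,0.2,0],0]]'; python3 -c "
from h import *
delta(yaw=6.8)"
```

```text
t: 14.35
tcp_pos: [0.4454, 0.1817, 0.0554]
tool_rot: [0.998, 0.059, 0.001, -0.002]
force: [-1.1, 8.9, 5.9]
finger_gap: 0.124
t 14.35 tcp [0.4454 0.1817 0.0554] yaw 6.74310404445217 tilt z [ 0.002  0.003 -1.   ] F [-1.1  8.9  5.9] gap 0.12444486577163932
spin -0.05689595554783011
```

```bash
python3 -m crank '[[[0.03,0,-0.15],0],[[0.06,0,-0.3],0],[[0.1,0,-0.5],0],[[0.1,0,-0.5],0]]'; python3 -c "
from h import *
delta(yaw=6.8)"
```

```text
t: 14.75
tcp_pos: [0.4458, 0.1818, 0.0592]
tool_rot: [0.998, 0.059, 0.0, -0.002]
force: [1.5, 8.5, -5.0]
finger_gap: 0.121
t 14.75 tcp [0.4458 0.1818 0.0592] yaw 6.732335547736393 tilt z [ 0.     0.003 -1.   ] F [ 1.5  8.5 -5. ] gap 0.12133855562825273
spin -0.06766445226360673
```

The lift force is only about 5 N, so the arm is free. I'll follow the arc.

```bash
python3 -m crank '[[[0.1,0,-0.5],0],[[0.23,0,-0.97],0],[[0.45,0,-1.7],0],[[0.7,0,-2.4],0],[[0.98,0,-3.1],0],[[1.28,0,-3.8],0],[[1.62,0,-4.45],0],[[2,0,-5.1],0],[[2,0,-5.1],0]]'; python3 -c "
from h import *
delta(yaw=6.8)"
```

```text
t: 15.65
tcp_pos: [0.4663, 0.1846, 0.1101]
tool_rot: [0.998, 0.059, 0.001, -0.002]
force: [3.0, 7.9, -9.3]
finger_gap: 0.121
t 15.65 tcp [0.4663 0.1846 0.1101] yaw 6.722963416909301 tilt z [ 0.001  0.005 -1.   ] F [ 3.   7.9 -9.3] gap 0.12063926273340068
spin -0.07703658309069894
```

```bash
python3 -m crank '[[[0.4,0,-0.65],0],[[0.81,0,-1.27],0],[[1.26,0,-1.87],0],[[1.74,0,-2.46],0],[[2.2,0,-3.0],0],[[2.76,0,-3.57],0],[[2.97,0,-3.8],0],[[2.97,0,-3.8],0],[[2.97,0,-3.8],0],[[2.97,0,-3.8],0]]'; python3 -c "
from h import *
delta(yaw=6.8)
a=manip.snapshot('wrist')[:,120:520];b=cv2.resize(manip.snapshot('side')[120:280,230:390],None,fx=2.5,fy=2.5)
cv2.imwrite('pics/c6.png',np.hstack([a,b])[:,:,::-1])"
```

```text
t: 16.65
tcp_pos: [0.4943, 0.1884, 0.1465]
tool_rot: [0.998, 0.059, -0.001, -0.003]
force: [2.9, 9.7, -12.1]
finger_gap: 0.123
t 16.65 tcp [0.4943 0.1884 0.1465] yaw 6.712333856437273 tilt z [-0.002  0.005 -1.   ] F [  2.9   9.7 -12.1] gap 0.12266266128712175
spin -0.08766614356272662
```

View pics/c6.png

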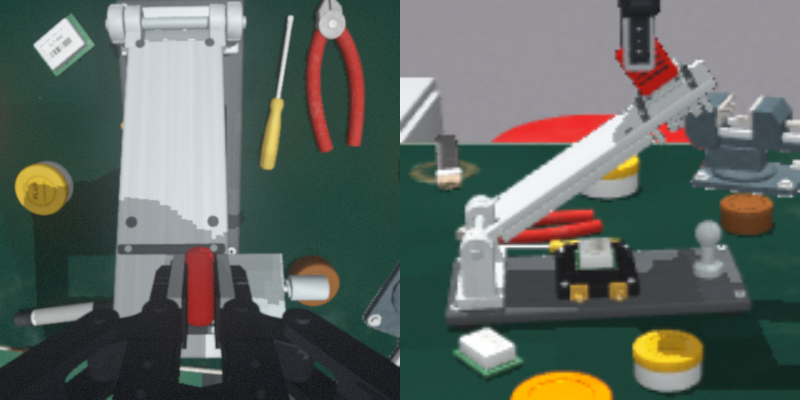

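The arm is up at about 35° with the tab gripped, the pot is upright and clear, and the module is in its nest. I'll settle briefly, check it is still, then hand in.

```bash
python3 -m crank '[[[0,0,0],0],[[0,0,0],0],[[0,0,0],0],[[0,0,0],0],[[0,0,0],0],[[0,0,0],0],[[0,0,0],0]]'; python3 -c "
from h import *
delta();print(manip.sense()['qd'].round(4))
print(manip.sign_off())"
```

```text
t: 17.45
tcp_pos: [0.4943, 0.1884, 0.1465]
tool_rot: [0.998, 0.059, -0.001, -0.003]
force: [3.4, 8.0, -12.8]
finger_gap: 0.121
t 17.45 tcp [0.4943 0.1884 0.1465] yaw 6.712556005855855 tilt z [-0.002  0.005 -1.   ] F [  3.4   8.  -12.8] gap 0.12114962386245691
[0.0006 0.0005 0.0004 0.0009 0.0014 0.0009]
the job is handed in; nothing more can be done
None
```

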